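# Mark a leg tube

## Robot

A 6-joint arm with a two-finger parallel gripper is mounted at the origin on the work surface. World frame = base frame: x ahead of the robot, y to its left, z up, the work surface at z = 0. Lengths are in m, angles in rad, forces in N, time in s.
With the tool pointing down it reaches from about 0.425 to 0.95 m from the base axis. Payload 3.5 kg.
Tool frame: the origin (TCP) lies midway between the tips of the shut fingers; the grasp point (between the pads) lies 19 mm behind it; z points along the fingers, y is the line along which they close (so a half turn about z gives the same grasp; the last joint's range is limited). The gripper opens to 85 mm and grips with 20 to 120 N. Pads are 22 mm wide; open, the fingers measure 114 mm over their backs; the gripper's body (76 mm by 85 mm) begins 54 mm behind the grasp point. The pads swing forward as they close: fully open they stand 13 mm farther back than shut.
Start: joints at [1.174, 0.286, 1.577, -0, 1.279, -0.15], TCP at [0.165, 0.655, 0.203] pointing down, gripper open.
Joint ranges: [-2.77, 2.77], [-0.9, 2.22], [0.21, 2.48], [-1.53, 4.67], [0.24, 2.81], [-2.84, 2.84]. Speed limits (rad/s): [2.79, 2.79, 3.14, 3.14, 3.14, 3.14].

## Interface

Orientations are given as a unit quaternion [x, y, z, w].
In Python, from plant import * gives the robot as it stands.
- The arm moves only by the tool move_arm, never from a script. Its argument "moves" is a list of rows, each a list of 3 entries, a list of its own where there are three numbers: the opening, from 0 (shut) to 1 (fully open), then the shift along the tool's x, y, z in m, then the turn, a rotation vector about the tool's x, y, z in rad. A call has exactly 10 rows; each row shifts and turns the commanded pose from where the row before left it, along the tool's axes as they then stand; what a row does not reach is not made up. A row lasts 1/12 s, in which the tool goes at most 41.7 mm and 7.16 degrees, less where a joint would pass 70% of its speed; a pose out of reach is approached as far as the arm can. A call is refused whole if a number of a shift passes 0.0417 or a number of a turn 0.125, either way. A call with a gripper value outside its range is refused whole. The fingers move at their own pace and stop on an object; "grip_force" is the grip in N (left out, the last holds). Time passes only in rows, so rows that do not move let the fingers close, or fill a call up. It gives the time, the measured TCP pose, the force, the opening and the grip force at its end, in the units of the state.
- get_state(): the state, without advancing time (a new reading comes with each control period).
- read_camera(name): name is "side" or "top"; returns the picture (420x560x3 uint8, red, green, blue); there is no depth.
- camera_params(name): a dict with "fx", "fy", "cx", "cy" (pixels), "k1" (the pictures are not rectified: a ray, as slopes to the right and down, at radius r is drawn at 1 + k1 r^2 times it, then the intrinsics apply), "rvec" (rotation vector, rad) and "tvec" (3), from world to camera coordinates, as OpenCV has them. Camera axes: x right, y down, z forward; pixel columns grow to the right and rows downward; lengths in m; the calibration is good to about 2 mm. A picture is of the moment at which its call begins. camera_params takes no time and is no camera call.
- sign_off(): hands the job in; it is judged then, once.
The state is a dict: "time": time; "qpos": joint angles; "dq": joint speeds; "joint_efforts": joint torques, N m; "eef_pos": TCP position; "tcp_rot": TCP orientation; "contact_force": force on the tool from outside, world axes, zero at the start; "wrist_torque": the same for the moment, N m; "opening": opening from 0.0 (shut) to 1.0 (fully open); "finger_force": force on a finger pad.
Only numpy, scipy, OpenCV 4.12 (cv2) and the standard library are available. Lean on these libraries where they do the work, as an engineer would, in place of code of your own. Each camera call takes 0.05 s, during which the arm holds its last target. There are 200 camera calls.

## Task

Pick up the long slim steel tube that stands upright on the bench and lay it gently on its side in the marking fixture, resting in both V supports, roughly centred on them; do not drop it. Then start the marker: twist the black spring-return handle on the switch box clockwise (seen from above) all the way to its stop, hold it there for about half a second and let it spring back. Do not start the marker before the tube lies in the fixture, and leave the other things alone.

Things in the scene. Friction and masses are not known exactly. Their poses are not given: they have to be found in the camera images.
- tube: The work: a plain steel tube with closed ends, 34 mm in diameter, 120 mm long, about 0.22 kg, standing upright on the bench. Origin: centre of its lower end face as it stands; its z axis runs along the tube (up at the start). Its two ends are alike, either may point to the head.
- tube_mid (a point): The middle of that tube, on its axis, 60 mm from each end.
- fixture: Marking fixture, fixed: aluminium base plate 130 mm (its x) by 270 mm (its y, from -95 to +175), 12 mm thick. Origin: on the bench, midway between the V supports. The cradle runs along y: two open 90-degree steel V supports, each 12 mm thick, at y = -40 and +40 mm, 48 mm across, 60 mm high at the tips; the 68 mm between them are free down to the base plate. The -y end is open.
- head (a point): Centre of the top of the grey marking head at the fixture's +y end: 85 mm (x) by 70 mm (y), 97 mm high, from y = 102 to 172 mm in the fixture's frame. Its marking pin reaches to y = 88 mm on the cradle's axis.
- seat (a point): Where the tube's middle belongs: on the axis of a seated tube, midway between the V supports, 65 mm above the bench (axes as fixture).
- switchbox: Start switch box, fixed: grey, 100 x 100 mm, 60 mm high, with the black handle in the middle of its top. Origin: centre of its underside on the bench.
- start_grip (a point): On the axis of the handle, 92 mm above the bench, where it is gripped. The handle is an upright black bar 58 mm long, 15 mm wide, its top 104 mm above the bench, on a round black disc (48 mm across, top at 70 mm). At rest the bar lies along the x axis of switchbox; this point turns with it.
- start (a joint): Turn of the handle in rad: 0 at rest, growing clockwise seen from above, stop at 1.05 (60 degrees). A spring returns it; about 0.19 N m at the stop.
- stub: Bystander: a short thick steel tube standing upright, 52 mm in diameter, 70 mm high; origin at the centre of its underside.
- tape: Bystander: tape measure, 70 x 40 mm, 66 mm high; origin at the centre of its underside.
- disc: Bystander: grinding disc lying flat, 110 mm across, 6 mm thick; origin at the centre of its underside.
- bracket: Bystander: folded steel channel, 80 x 70 mm, 50 mm high; origin at the centre of its underside.
Not all that is in view belongs to the job. What is shaped like the tube but brown or green is not meant. Of the things shaped like the switchbox, the grey one is meant.

How it is judged:
On the way, in this order (a step that is already met when the one before it is completed fails the run):
1. the long tube lies in both V supports, let go (x of tube_mid in the frame of fixture between -0.006 and 0.006 m and y of tube_mid in the frame of fixture between -0.018 and 0.018 m and z of tube_mid in the frame of fixture between 0.06 and 0.07 m and angle between the z axis of tube and the y axis of fixture, either way round below 0.08 rad and contact force between the fingers and tube below 0.1 N and linear speed of tube below 0.02 m/s), for 0.2 s.
2. the start handle is held at its stop (above 0.97 rad) (value of joint start above 0.97 rad), for 0.3 s.
3. the handle has sprung back and is let go (value of joint start below 0.06 rad and contact force between the fingers and switchbox below 0.1 N), for 0.2 s.
At the end, for the whole second after the job is handed in: The long tube lies at rest in both V supports (its middle within 6 mm across, 18 mm along and 5 mm in height of the seat, its axis within 0.08 rad of the cradle's), and the start handle, having been held at its stop (above 0.97 rad for 0.3 s) after that, is back at rest (below 0.06 rad) (x of tube_mid in the frame of fixture between -0.006 and 0.006 m and y of tube_mid in the frame of fixture between -0.018 and 0.018 m and z of tube_mid in the frame of fixture between 0.06 and 0.07 m and angle between the z axis of tube and the y axis of fixture, either way round below 0.08 rad and linear speed of tube below 0.02 m/s and value of joint start below 0.06 rad); the robot touches nothing.
It fails at once if the tube moves faster than 0.5 m/s while not held (dropped or knocked over) (contact force between the fingers and tube below 0.1 N and linear speed of tube above 0.5 m/s).
It fails at once if the handle is turned past 0.4 rad while the tube's middle is more than 25 mm from the seat (value of joint start above 0.4 rad and distance between tube_mid and seat above 0.025 m).
It fails at once if the stub, tape measure, disc or bracket is moved more than 20 mm or tipped (distance of any of stub, tape, disc, bracket from where it was at the start of the episode above 0.02 m or angle between any of stub, tape, disc, bracket's own z axis and vertical above 0.3 rad).
It also fails if it takes over 54 s, if anything falls off the work surface, if the arm or the gripper's body presses on something with over 40 N, if the wrist force passes 120 N, or if a joint passes its speed limit or range.

## Working session

There is one attempt and no reset: what is moved stays moved. The work goes in short steps, Python scripts to look and compute and a tool call to move; the robot and the scene stay as the last step left them, time stands still between calls to the robot, and variables do not carry over. Pictures are saved under pics/ and viewed, at most 10 in all, crops included, and the job is handed in when it is done.

Besides the shell and the picture viewer there is one more tool, called after ">>>" as name(argument=value, ...), one argument or row to a line, values as JSON. move_arm: Moves the arm, as the interface text tells. Its arguments: {"type":"object","properties":{"moves":{"type":"array"},"grip_force":{"type":"number"}},"required":["moves"]}

```bash
mkdir -p pics; ls
python3 - <<'E'
from plant import *
import cv2
for n in("side","top"):
    im=read_camera(n); cv2.imwrite(f"pics/{n}0.png",im[:,:,::-1]); print(n,camera_params(n))
print(get_state())
E
```

```text
pics
side {'fx': 388.6489122391127, 'fy': 388.6489122391127, 'cx': 285.2030865787598, 'cy': 211.01776176255393, 'k1': -0.11001460494924498, 'rvec': array([ 2.07284686, -0.28338658,  0.16237669]), 'tvec': array([-0.54903022,  0.16715048,  1.06246439])}
top {'fx': 433.50683670619503, 'fy': 433.50683670619503, 'cx': 281.05862172516794, 'cy': 211.7384014439733, 'k1': -0.048059515045609444, 'rvec': array([ 2.13262198, -2.10903934,  0.19564946]), 'tvec': array([0.04603996, 0.61540548, 1.15536655])}
{'time': 0.1, 'qpos': array([ 1.17397386e+00,  2.87110786e-01,  1.57805282e+00, -4.92343901e-06,
        1.27859724e+00, -1.49977712e-01]), 'dq': array([-0.00046135, -0.00158027, -0.00261651, -0.00119128,  0.00055071,
       -0.00090331]), 'joint_efforts': array([ 9.45050851e-04, -4.07298696e+01, -2.93698686e+01, -1.04609753e-04,
        3.39822087e-03,  1.64846773e-05]), 'eef_pos': array([0.16463198, 0.6539314 , 0.20165106]), 'tcp_rot': array([ 1.23108486e-01,  9.92392627e-01, -1.04446701e-03, -2.90444141e-04]), 'contact_force': array([ 0.02411561,  0.1404973 , -0.26474091]), 'wrist_torque': array([-0.01840572, -0.01974019,  0.0378289 ]), 'finger_force': 0.0, 'opening': 1.003128665496632}
```

View pics/top0.png

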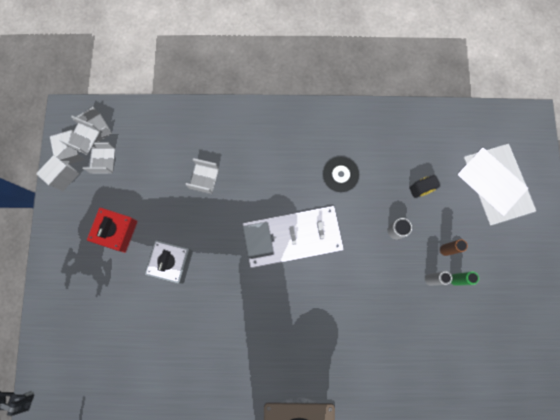

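View pics/side0.png

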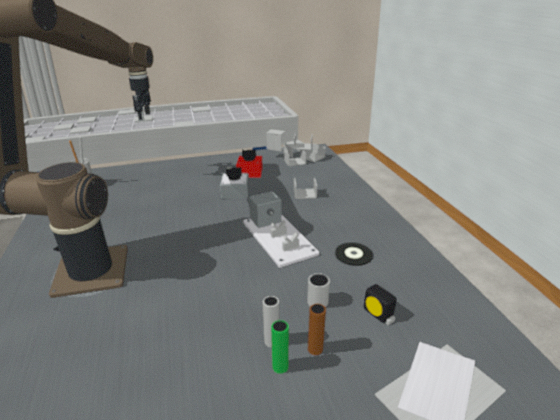

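The top view shows the grey tube at about (445,278), next to the green (470,279) and brown (457,247) ones, so grey is the one meant. Stub is at (402,228). The fixture is centred near (308,232), with the head at its left end (260,240). The grey switch box is at (168,262); the red one at (112,230) is not meant. I'll confirm this with an enlarged crop.

```bash
cat > h.py <<'E'
import numpy as np, cv2
from plant import *
def cam(n):
    p=camera_params(n); R=cv2.Rodrigues(np.array(p["rvec"]))[0]; return p,R,np.array(p["tvec"])
def proj(n,X):
    p,R,t=cam(n); c=np.atleast_2d(X)@R.T+t; s=c[:,:2]/c[:,2:]; s=s*(1+p["k1"]*(s**2).sum(1,keepdims=True))
    return s*[p["fx"],p["fy"]]+[p["cx"],p["cy"]]
def ray(n,uv):
    p,R,t=cam(n); d=(np.atleast_2d(uv)-[p["cx"],p["cy"]])/[p["fx"],p["fy"]]; s=d.copy()
    for _ in range(20): s=d/(1+p["k1"]*(s**2).sum(1,keepdims=True))
    v=np.c_[s,np.ones(len(s))]@R; return -R.T@t,v
def plane(n,uv,z):
    o,v=ray(n,uv); return o+v*((z-o[2])/v[:,2:])
E
python3 - <<'E'
from h import *
t=cv2.imread("pics/top0.png"); s=cv2.imread("pics/side0.png")
def c(im,x,y,w,h,f): return cv2.resize(im[y:y+h,x:x+w],None,fx=f,fy=f,interpolation=cv2.INTER_CUBIC)
a=c(t,390,215,100,75,4); b=c(t,235,200,115,75,4)[:, :400]; d=c(t,80,200,115,90,4)[:300,:400]; e=c(s,250,260,100,75,4)
b=cv2.resize(t[200:275,235:350],(400,261)); b=cv2.copyMakeBorder(b,0,39,0,0,0); d=cv2.resize(t[205:291,80:195],(400,299)); d=cv2.copyMakeBorder(d,0,1,0,0,0)
cv2.imwrite("pics/crop1.png",np.vstack([np.hstack([a,b]),np.hstack([d,e])]))
for k,uv,z in [("tube",(445,278),.12),("stub",(402,227),.07),("box",(168,261),.06),("handle",(166,260),.104),("disc",(341,174),0),("tape",(425,186),.066),("brown",(461,245),.12),("green",(473,279),.12),("bracket",(203,175),.03),("head",(258,240),.097)]: print(k,plane("top",[uv],z)[0].round(3))
print("cam",ray("top",[(280,210)])[0],ray("side",[(280,210)])[0])
E
```

```text
tube [ 0.433 -0.375  0.12 ]
stub [ 0.573 -0.282  0.07 ]
box [0.473 0.362 0.06 ]
handle [0.473 0.356 0.104]
disc [ 0.743 -0.125  0.   ]
tape [ 0.692 -0.353  0.066]
brown [ 0.519 -0.423  0.12 ]
green [ 0.43  -0.449  0.12 ]
bracket [0.727 0.282 0.03 ]
head [0.53  0.114 0.097]
cam [0.38795268 0.04659872 1.25021467] [ 0.30531159 -0.95734512  0.66968589]
```

View pics/crop1.png

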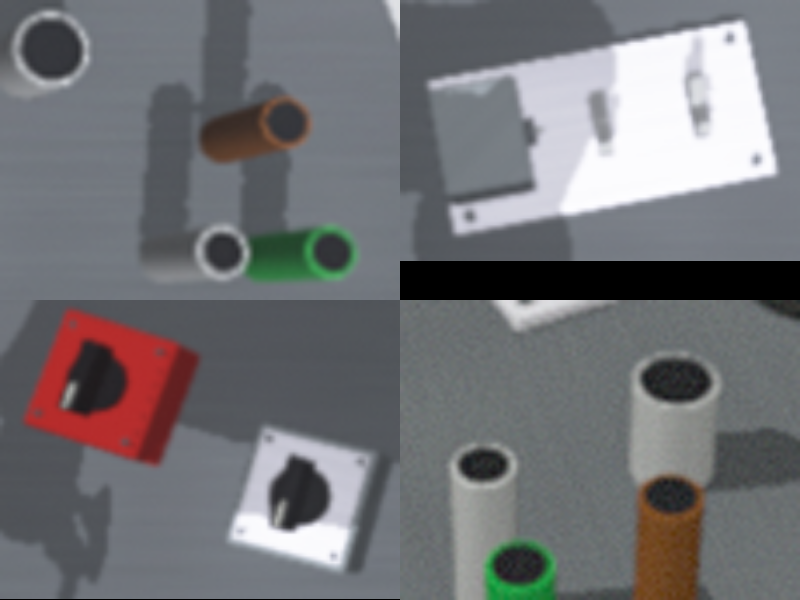

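Crop confirms the choice. The grey slim tube's rim is at (445.5,277.8), beside the shorter, thicker stub at (403,227). The grey box has its handle at (166,261), and all four fixture edges are visible. Next I'll get precise poses for the fixture, box and tube.

Run:
```python
from h import *
im=cv2.imread("pics/top0.png"); hsv=cv2.cvtColor(im,cv2.COLOR_BGR2HSV)
def quad(x,y,w,h,thr,z):
    g=cv2.resize(im[y:y+h,x:x+w],None,fx=6,fy=6,interpolation=cv2.INTER_CUBIC)
    m=(g.min(2)>thr).astype(np.uint8); m=cv2.morphologyEx(m,cv2.MORPH_CLOSE,np.ones((25,25)))
    c=max(cv2.findContours(m,0,2)[0],key=cv2.contourArea)
    b=cv2.boxPoints(cv2.minAreaRect(c)); uv=(b+.5)/6-.5+[x,y]
    P=plane("top",uv,z); print(uv.round(1).tolist(),"\n",P.round(4).tolist(),np.linalg.norm(P-np.roll(P,1,0),axis=1).round(4)); return P
for thr in(115,135): quad(240,200,110,72,thr,.012)
for thr in(120,140): quad(140,235,55,50,thr,.06)
# tube rims
for n,(x,y,w,h) in {"top":(436,266,22,22),"side":(258,290,24,18)}.items():
    s=cv2.imread(f"pics/{n}0.png")[y:y+h,x:x+w]; g=cv2.resize(s,None,fx=6,fy=6,interpolation=cv2.INTER_CUBIC)
    m=(g.max(2)<75).astype(np.uint8)
    c=[k for k in cv2.findContours(m,0,2)[0] if cv2.contourArea(k)>1000]
    for k in c: 
        uv=np.array(cv2.fitEllipse(k)[0]); uv=(uv+.5)/6-.5+[x,y]; print(n,uv.round(2),plane(n,[uv],.12)[0].round(4),cv2.contourArea(k))
```

```text
[[242.3, 199.6], [349.4, 199.6], [349.4, 271.4], [242.3, 271.4]] 
 [[0.6586, 0.1671, 0.012], [0.662, -0.1464, 0.012], [0.4533, -0.1428, 0.012], [0.4501, 0.1613, 0.012]] [0.2086 0.3135 0.2087 0.3041]
[[241.3, 222.5], [335.3, 204.3], [344.2, 250.5], [250.2, 268.7]] 
 [[0.5906, 0.1678, 0.012], [0.6474, -0.1049, 0.012], [0.5128, -0.1289, 0.012], [0.4581, 0.1387, 0.012]] [0.1356 0.2786 0.1367 0.2732]
[[142.9, 276.5], [152.6, 239.7], [187.7, 248.9], [178.1, 285.8]] 
 [[0.4299, 0.4288, 0.06], [0.5316, 0.4086, 0.06], [0.5072, 0.3091, 0.06], [0.4065, 0.3306, 0.06]] [0.1009 0.1037 0.1024 0.103 ]
[[144.0, 274.9], [154.7, 239.5], [188.1, 249.7], [177.4, 285.0]] 
 [[0.4345, 0.4261, 0.06], [0.5322, 0.4025, 0.06], [0.5051, 0.3079, 0.06], [0.4085, 0.3326, 0.06]] [0.0971 0.1004 0.0984 0.0997]
top [445.38 277.46] [ 0.434  -0.3762  0.12  ] 1805.5
side [270.37 300.76] [ 0.4344 -0.3752  0.12  ] 2368.5
```

Run:
```python
from h import *
im=cv2.imread("pics/top0.png"); g=cv2.GaussianBlur(im,(3,3),0).min(2).astype(np.float32)
fy=np.array([-.202,.979]); fy/=np.linalg.norm(fy); fx=np.array([fy[1],-fy[0]]); o=np.array([.561,-.022])
def edge(a0,b_list,axis):
    pts=[]
    for b in b_list:
        s=np.arange(a0-.015,a0+.015,.0005)
        P=np.array([o+(fx*t+fy*b if axis=='x' else fx*b+fy*t) for t in s]); uv=proj("top",np.c_[P,np.full(len(P),.012)]).astype(np.float32)
        v=cv2.remap(g,uv[:,0].reshape(1,-1),uv[:,1].reshape(1,-1),cv2.INTER_LINEAR)[0]
        d=np.abs(np.gradient(np.convolve(np.pad(v,3,'edge'),np.ones(7)/7,'valid'))); i=d.argmax(); pts.append((b,s[i]))
    p=np.array(pts); k=np.polyfit(p[:,0],p[:,1],1); r=p[:,1]-np.polyval(k,p[:,0]); ok=abs(r)<.003; k=np.polyfit(p[ok,0],p[ok,1],1); print(axis,a0,k.round(4),ok.sum(),len(ok),(p[:,1]*1e3).round(1))
b=np.arange(-.085,.09,.012)
edge(.065,b,'x'); edge(-.065,np.r_[b,np.arange(.1,.16,.012)],'x'); edge(-.095,np.arange(-.055,.056,.01),'y')
print("V",plane("top",[(292.5,234.5),(320.4,228.8)],.045).round(4))
print(fx,fy)
c=cv2.resize(im[205:265,240:350],None,fx=7,fy=7,interpolation=cv2.INTER_CUBIC)
def P(x,y,z): return np.r_[o+fx*x+fy*y,z]
for y in(-46,-34,34,46):
    for x in(-24,24):
        q=(proj("top",P(x/1e3,y/1e3,.06))[0]-[240,205]+.5)*7; cv2.circle(c,tuple(int(k) for k in q),3,(0,0,255),-1)
cv2.imwrite("pics/fx.png",c)
```

```text
x 0.065 [-0.0022  0.0659] 15 15 [66.5 66.  66.  65.5 66.5 66.5 66.  65.5 65.  66.5 66.  65.5 65.  66.
 66.5]
x -0.065 [ 0.0066 -0.0656] 20 20 [-66.  -65.5 -65.5 -65.5 -66.  -66.5 -66.  -65.5 -65.5 -66.  -66.  -65.5
 -65.5 -65.5 -66.  -65.  -64.  -64.  -64.5 -64.5]
y -0.095 [-0.0079 -0.093 ] 12 12 [-93.  -92.5 -92.  -93.5 -93.  -92.5 -93.5 -93.5 -93.  -92.5 -94.  -93.5]
V [[ 0.5528  0.0201  0.045 ]
 [ 0.5698 -0.0581  0.045 ]]
[0.97936978 0.2020763 ] [-0.2020763   0.97936978]
```

View pics/fx.png

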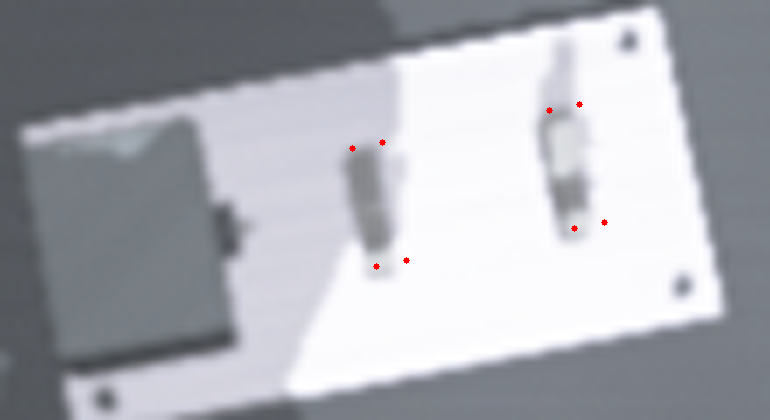

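The V supports show up in both places the origin predicts, within about 2 mm. That puts the fixture origin at (0.5605,-0.020) with fy = (-.202,.979). The tube is at (.434,-.376). Moving now: raise and yaw the tool.

Add to h.py:
```python
from scipy.spatial.transform import Rotation as Ro
FY=np.array([-.202,.979,0]);FY/=np.linalg.norm(FY);FX=np.array([FY[1],-FY[0],0]);O=np.array([.5605,-.0198,0]);TUBE=np.array([.4342,-.3757,0]);SEAT=O+[0,0,.065]
def tilt(th,fx=FX):
    fy=np.cross([0,0,1],fx); return Ro.from_matrix(np.c_[fy,fx,[0,0,-1]])*Ro.from_rotvec([0,th,0])
def go(pos,R=None):
    s=get_state(); C=Ro.from_quat(s["tcp_rot"]); p=s["eef_pos"]
    print("t",round(s["time"],2),"tcp",p.round(4),"q",s["qpos"].round(2),"f",s["contact_force"].round(1),"open",round(s["opening"],3),"ff",round(s["finger_force"],1))
    if R is not None: print("turn",(C.inv()*R).as_rotvec().round(4)); 
    if pos is not None: print("shift in current axes",C.inv().apply(pos-p).round(4),"after turn",(R or C).inv().apply(pos-p).round(4))
```

```text
(no output)
```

>>> move_arm(
  moves=[
    [0.8, [0, 0, -0.015], [0, 0, 0.112]],
    [0.8, [0, 0, -0.015], [0, 0, 0.112]],
    [0.8, [0, 0, -0.015], [0, 0, 0.112]],
    [0.8, [0, 0, -0.015], [0, 0, 0.112]],
    [0.8, [0, 0, -0.015], [0, 0, 0.112]],
    [0.8, [0, 0, -0.015], [0, 0, 0.112]],
    [0.8, [0, 0, -0.015], [0, 0, 0.112]],
    [0.8, [0, 0, -0.015], [0, 0, 0.112]],
    [0.8, [0, 0, -0.015], [0, 0, 0.112]],
    [0.8, [0, 0, -0.015], [0, 0, 0.112]],
  ],
)

```text
time: 0.93
eef_pos: [0.1647, 0.6542, 0.3528]
tcp_rot: [0.634, 0.774, -0.001, 0.0]
contact_force: [-0.0, -0.2, -0.4]
opening: 0.795
finger_force: 0.0
```

```bash
python3 -c "
from h import *
go(np.array([.52,.3,.35]),tilt(0))"
```

```text
t 0.93 tcp [0.1647 0.6542 0.3528] q [ 1.17  0.22  1.39 -0.    1.53  0.98] f [-0.  -0.2 -0.4] open 0.795 ff 0.0
turn [-0.0008  0.0012 -0.005 ]
shift in current axes [-0.4173  0.2784  0.0031] after turn [-0.4187  0.2764  0.0028]
```

>>> move_arm(
  moves=[
    [0.8, [-0.033, 0.024, 0], [0, 0, 0]],
    [0.8, [-0.033, 0.024, 0], [0, 0, 0]],
    [0.8, [-0.033, 0.024, 0], [0, 0, 0]],
    [0.8, [-0.033, 0.024, 0], [0, 0, 0]],
    [0.8, [-0.033, 0.024, 0], [0, 0, 0]],
    [0.8, [-0.033, 0.024, 0], [0, 0, 0]],
    [0.8, [-0.033, 0.024, 0], [0, 0, 0]],
    [0.8, [-0.033, 0.024, 0], [0, 0, 0]],
    [0.8, [-0.033, 0.024, 0], [0, 0, 0]],
    [0.8, [-0.033, 0.024, 0], [0, 0, 0]],
  ],
)

```text
time: 1.77
eef_pos: [0.4677, 0.3783, 0.3524]
tcp_rot: [0.631, 0.775, -0.0, -0.0]
contact_force: [0.2, 0.0, -0.5]
opening: 0.799
finger_force: 0.0
```

>>> move_arm(
  moves=[
    [0.8, [-0.04, 0, 0], [0, 0, 0]],
    [0.8, [-0.04, 0, 0], [0, 0, 0]],
    [0.8, [-0.04, 0, 0], [0, 0, 0]],
    [0.8, [-0.04, 0, 0], [0, 0, 0]],
    [0.8, [-0.04, 0, 0], [0, 0, 0]],
    [0.8, [-0.04, 0, 0], [0, 0, 0]],
    [0.8, [-0.04, 0, 0], [0, 0, 0]],
    [0.8, [-0.04, 0, 0], [0, 0, 0]],
    [0.8, [-0.04, 0, 0], [0, 0, 0]],
    [0.8, [-0.04, 0, 0], [0, 0, 0]],
  ],
)

```text
time: 2.6
eef_pos: [0.5475, -0.0136, 0.3525]
tcp_rot: [0.631, 0.775, -0.0, -0.0]
contact_force: [0.3, 0.1, 0.0]
opening: 0.802
finger_force: 0.0
```

```bash
python3 -c "
from h import *
R=tilt(-.873); z=R.as_matrix()[:,2]
g=TUBE+[0,0,.068]+.022*z; print(z,g)
go(g-.12*z,R)"
```

```text
[ 0.15484298 -0.75045186 -0.64253066] [ 0.43760655 -0.39220994  0.05386433]
t 2.6 tcp [ 0.5475 -0.0136  0.3525] q [-0.21 -0.07  1.7   0.    1.52 -0.41] f [0.3 0.1 0. ] open 0.802 ff 0.0
turn [-3.000e-04 -8.733e-01  6.000e-04]
shift in current axes [-0.2566 -0.1842  0.2215] after turn [ 0.0048 -0.1841  0.339 ]
```

>>> move_arm(
  moves=[
    [0.8, [0, -0.0184, 0], [0, -0.0873, 0]],
    [0.8, [0, -0.0184, 0], [0, -0.0873, 0]],
    [0.8, [0, -0.0184, 0], [0, -0.0873, 0]],
    [0.8, [0, -0.0184, 0], [0, -0.0873, 0]],
    [0.8, [0, -0.0184, 0], [0, -0.0873, 0]],
    [0.8, [0, -0.0184, 0], [0, -0.0873, 0]],
    [0.8, [0, -0.0184, 0], [0, -0.0873, 0]],
    [0.8, [0, -0.0184, 0], [0, -0.0873, 0]],
    [0.8, [0, -0.0184, 0], [0, -0.0873, 0]],
    [0.8, [0, -0.0184, 0], [0, -0.0873, 0]],
  ],
)

```text
time: 3.43
eef_pos: [0.3666, -0.0491, 0.3529]
tcp_rot: [0.572, 0.702, -0.268, 0.33]
contact_force: [0.1, 0.9, 0.5]
opening: 0.8
finger_force: 0.0
```

```bash
python3 -c "
from h import *
R=tilt(-.873); z=R.as_matrix()[:,2]
g=TUBE+[0,0,.068]+.022*z
go(g-.12*z,R)"
```

```text
t 3.43 tcp [ 0.3666 -0.0491  0.3529] q [ 0.18 -0.52  2.22 -0.88  1.47  0.08] f [0.1 0.9 0.5] open 0.8 ff 0.0
turn [ 0.0012  0.0041 -0.0001]
shift in current axes [ 5.400e-03 -2.000e-04  3.406e-01] after turn [4.000e-03 2.000e-04 3.406e-01]
```

>>> move_arm(
  moves=[
    [0.8, [0, 0, 0.034], [0, 0, 0]],
    [0.8, [0, 0, 0.034], [0, 0, 0]],
    [0.8, [0, 0, 0.034], [0, 0, 0]],
    [0.8, [0, 0, 0.034], [0, 0, 0]],
    [0.8, [0, 0, 0.034], [0, 0, 0]],
    [0.8, [0, 0, 0.034], [0, 0, 0]],
    [0.8, [0, 0, 0.034], [0, 0, 0]],
    [0.8, [0, 0, 0.03], [0, 0, 0]],
    [0.8, [0, 0, 0], [0, 0, 0]],
    [0.8, [0, 0, 0], [0, 0, 0]],
  ],
)

```text
time: 4.27
eef_pos: [0.4077, -0.2506, 0.1788]
tcp_rot: [0.573, 0.703, -0.268, 0.326]
contact_force: [-0.4, 0.3, 0.2]
opening: 0.799
finger_force: 0.0
```

Run:
```python
from h import *
R=tilt(-.873); z=R.as_matrix()[:,2]
g=TUBE+[0,0,.068]+.022*z
go(g-.0*z,R)
a=read_camera("side")[180:390,200:420,::-1];b=read_camera("top")[200:320,360:490,::-1]
cv2.imwrite("pics/pick.png",np.hstack([cv2.resize(a,(440,420)),cv2.resize(b,(360,420))]))
```

```text
t 4.27 tcp [ 0.4077 -0.2506  0.1788] q [-0.39 -0.3   2.4  -1.08  0.81  0.1 ] f [-0.4  0.3  0.2] open 0.799 ff 0.0
turn [-0.0037 -0.0024  0.0012]
shift in current axes [0.0023 0.0014 0.1911] after turn [0.0027 0.0006 0.1911]
```

View pics/pick.png

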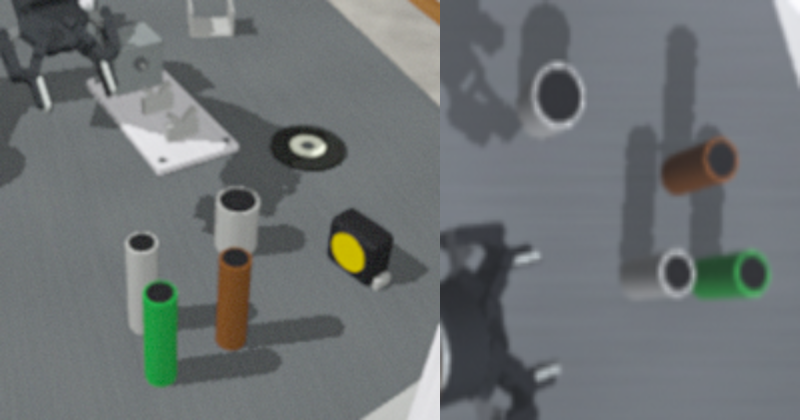

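Pads straddle the approach line to the tube, and the neighbours are clear of it. Advancing.

>>> move_arm(
  moves=[
    [0.8, [0.0005, 0, 0.025], [0, 0, 0]],
    [0.8, [0.0005, 0, 0.025], [0, 0, 0]],
    [0.8, [0.0005, 0, 0.025], [0, 0, 0]],
    [0.8, [0.0005, 0, 0.025], [0, 0, 0]],
    [0.8, [0.0005, 0, 0.02], [0, 0, 0]],
    [0.8, [0, 0, 0.02], [0, 0, 0]],
    [0.8, [0, 0, 0], [0, 0, 0]],
    [0.8, [0, 0, 0], [0, 0, 0]],
    [0.8, [0, 0, 0], [0, 0, 0]],
    [0.8, [0, 0, 0], [0, 0, 0]],
  ],
)

```text
time: 5.2
eef_pos: [0.4316, -0.3529, 0.0904]
tcp_rot: [0.572, 0.703, -0.267, 0.329]
contact_force: [-0.8, 0.0, 1.1]
opening: 0.798
finger_force: 0.0
```

Run:
```python
from h import *
R=tilt(-.873); z=R.as_matrix()[:,2]
g=TUBE+[0,0,.068]+.022*z
go(g-.0*z,R)
```

```text
t 5.2 tcp [ 0.4316 -0.3529  0.0904] q [-0.6   0.01  2.33 -1.44  0.56  0.39] f [-0.8  0.   1.1] open 0.798 ff 0.0
turn [0.0027 0.0019 0.0001]
shift in current axes [ 0.0026 -0.0022  0.0539] after turn [ 0.0025 -0.002   0.0539]
```

>>> move_arm(
  moves=[
    [0.8, [0, 0, 0], [0, 0.063, 0]],
    [0.8, [0, 0, 0], [0, 0.063, 0]],
    [0.8, [0, 0, 0], [0, 0, 0]],
    [0.8, [0, 0, 0], [0, 0, 0]],
    [0.8, [0, 0, 0], [0, 0, 0]],
    [0.8, [0, 0, 0], [0, 0, 0]],
    [0.8, [0, 0, 0], [0, 0, 0]],
    [0.8, [0, 0, 0], [0, 0, 0]],
    [0.8, [0, 0, 0], [0, 0, 0]],
    [0.8, [0, 0, 0], [0, 0, 0]],
  ],
)

```text
time: 6.03
eef_pos: [0.4305, -0.3534, 0.0886]
tcp_rot: [0.588, 0.722, -0.23, 0.283]
contact_force: [0.4, 0.2, -1.2]
opening: 0.802
finger_force: 0.0
```

Run:
```python
from h import *
R=tilt(-.75); z=R.as_matrix()[:,2]
g=TUBE+[0,0,.074]+.022*z
go(g-.0*z,R)
```

```text
t 6.03 tcp [ 0.4305 -0.3534  0.0886] q [-0.64 -0.01  2.29 -1.12  0.52  0.06] f [ 0.4  0.2 -1.2] open 0.802 ff 0.0
turn [ 0.0001 -0.0032  0.0008]
shift in current axes [-0.0068 -0.0009  0.048 ] after turn [-0.0066 -0.0009  0.0481]
```

>>> move_arm(
  moves=[
    [0.8, [-0.001, 0, 0.008], [0, 0, 0]],
    [0.8, [-0.001, 0, 0.008], [0, 0, 0]],
    [0.8, [-0.001, 0, 0.008], [0, 0, 0]],
    [0.8, [-0.001, 0, 0.008], [0, 0, 0]],
    [0.8, [-0.001, -0.001, 0.008], [0, 0, 0]],
    [0.8, [-0.001, 0, 0.008], [0, 0, 0]],
    [0.8, [0, 0, 0], [0, 0, 0]],
    [0.8, [0, 0, 0], [0, 0, 0]],
    [0.8, [0, 0, 0], [0, 0, 0]],
    [0.8, [0, 0, 0], [0, 0, 0]],
  ],
)

```text
time: 6.87
eef_pos: [0.4372, -0.3899, 0.0579]
tcp_rot: [0.588, 0.722, -0.23, 0.283]
contact_force: [0.2, 0.1, -0.6]
opening: 0.804
finger_force: 0.0
```

Run:
```python
from h import *
R=tilt(-.75); z=R.as_matrix()[:,2]
g=TUBE+[0,0,.074]+.022*z
go(g-.0*z,R)
```

```text
t 6.87 tcp [ 0.4372 -0.3899  0.0579] q [-0.7   0.11  2.25 -1.25  0.46  0.16] f [ 0.2  0.1 -0.6] open 0.804 ff 0.0
turn [ 0.0006 -0.0028  0.0004]
shift in current axes [-0.0003 -0.0001  0.0003] after turn [-0.0003 -0.0001  0.0003]
```

>>> move_arm(
  moves=[
    [0.7, [0, 0, 0], [0, 0, 0]],
    [0.62, [0, 0, 0], [0, 0, 0]],
    [0.54, [0, 0, 0], [0, 0, 0]],
    [0.5, [0, 0, 0], [0, 0, 0]],
    [0.46, [0, 0, 0], [0, 0, 0]],
    [0.43, [0, 0, 0], [0, 0, 0]],
    [0.4, [0, 0, 0], [0, 0, 0]],
    [0.3, [0, 0, 0], [0, 0, 0]],
    [0, [0, 0, 0], [0, 0, 0]],
    [0, [0, 0, 0], [0, 0, 0]],
  ],
  grip_force=70,
)

```text
time: 7.7
eef_pos: [0.4375, -0.3903, 0.0583]
tcp_rot: [0.588, 0.722, -0.23, 0.283]
contact_force: [0.3, -0.0, 2.1]
opening: 0.36
finger_force: 69.0
```

Run:
```python
from h import *
go(None)
a=read_camera("side")[230:390,200:360,::-1];b=read_camera("top")[200:320,370:490,::-1]
cv2.imwrite("pics/grip.png",np.hstack([cv2.resize(a,(400,400)),cv2.resize(b,(400,400))]))
```

```text
t 7.7 tcp [ 0.4375 -0.3903  0.0583] q [-0.7   0.11  2.25 -1.25  0.46  0.16] f [ 0.3 -0.   2.1] open 0.36 ff 69.0
```

View pics/grip.png

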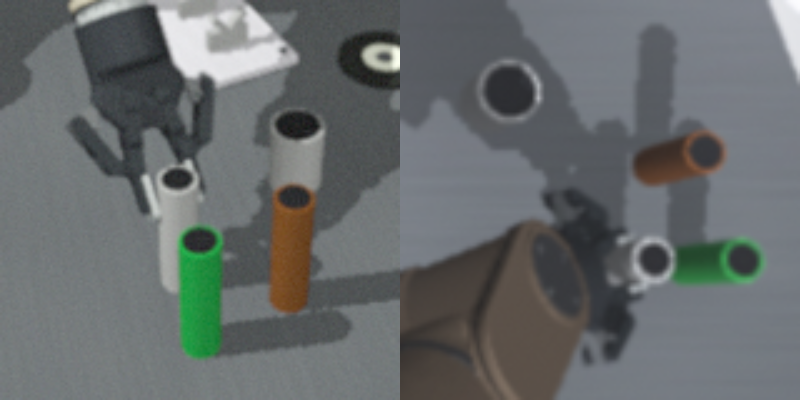

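Tube is gripped: the pads close on it, opening is 0.36 and finger force 69 N. Lifting.

>>> move_arm(
  moves=[
    [0, [-0.004, 0, -0.0043], [0, 0, 0]],
    [0, [-0.01, 0, -0.0107], [0, 0, 0]],
    [0, [-0.0136, 0, -0.0146], [0, 0, 0]],
    [0, [-0.0136, 0, -0.0146], [0, 0, 0]],
    [0, [-0.0136, 0, -0.0146], [0, 0, 0]],
    [0, [-0.0136, 0, -0.0146], [0, 0, 0]],
    [0, [-0.0136, 0, -0.0146], [0, 0, 0]],
    [0, [-0.0136, 0, -0.0146], [0, 0, 0]],
    [0, [-0.0136, 0, -0.0146], [0, 0, 0]],
    [0, [-0.0136, 0, -0.0146], [0, 0, 0]],
  ],
)

```text
time: 8.63
eef_pos: [0.4361, -0.3895, 0.2362]
tcp_rot: [0.589, 0.722, -0.23, 0.281]
contact_force: [-1.0, -0.5, -1.9]
opening: 0.358
finger_force: 69.5
```

Run:
```python
from h import *
R=tilt(.82); z=R.as_matrix()[:,2]
g=SEAT-.014*FY+[0,0,.10]+.022*z
go(g,R)
```

```text
t 8.63 tcp [ 0.4361 -0.3895  0.2362] q [-0.7  -0.2   2.15 -0.71  0.69 -0.46] f [-1.  -0.5 -1.9] open 0.358 ff 69.5
turn [-1.9000e-03  1.5628e+00 -7.0000e-04]
shift in current axes [ 0.3079  0.1965 -0.1661] after turn [0.1682 0.1966 0.3067]
```

>>> move_arm(
  moves=[
    [0, [0, 0.008, 0], [0, 0.06, 0]],
    [0, [0, 0.014, 0], [0, 0.1, 0]],
    [0, [0, 0.014, 0], [0, 0.1, 0]],
    [0, [0, 0.014, 0], [0, 0.1, 0]],
    [0, [0, 0.014, 0], [0, 0.1, 0]],
    [0, [0, 0.014, 0], [0, 0.1, 0]],
    [0, [0, 0.014, 0], [0, 0.1, 0]],
    [0, [0, 0.014, 0], [0, 0.1, 0]],
    [0, [0, 0.014, 0], [0, 0.1, 0]],
    [0, [0, 0.014, 0], [0, 0.1, 0]],
  ],
)

```text
time: 9.47
eef_pos: [0.5687, -0.363, 0.2366]
tcp_rot: [0.628, 0.771, 0.069, -0.085]
contact_force: [0.6, -1.2, -2.1]
opening: 0.357
finger_force: 69.4
```

Run:
```python
from h import *
R=tilt(.82); z=R.as_matrix()[:,2]
g=SEAT-.014*FY+[0,0,.10]+.022*z
go(g,R)
```

```text
t 9.47 tcp [ 0.5687 -0.363   0.2366] q [-0.77  0.36  1.43  0.12  1.53 -0.99] f [ 0.6 -1.2 -2.1] open 0.357 ff 69.4
turn [-1.000e-03  6.005e-01  1.000e-04]
shift in current axes [0.3129 0.0616 0.1585] after turn [0.1686 0.0613 0.3076]
```

>>> move_arm(
  moves=[
    [0, [0, 0.006, 0], [0, 0.07, 0]],
    [0, [0, 0.006, 0], [0, 0.07, 0]],
    [0, [0, 0.006, 0], [0, 0.07, 0]],
    [0, [0, 0.006, 0], [0, 0.07, 0]],
    [0, [0, 0.006, 0], [0, 0.07, 0]],
    [0, [0, 0.006, 0], [0, 0.07, 0]],
    [0, [0, 0.006, 0], [0, 0.07, 0]],
    [0, [0, 0.006, 0], [0, 0.07, 0]],
    [0, [0, 0.006, 0], [0, 0.043, 0]],
    [0, [0, 0.006, 0], [0, 0, 0]],
  ],
)

```text
time: 10.3
eef_pos: [0.6264, -0.352, 0.2324]
tcp_rot: [0.58, 0.71, 0.251, -0.311]
contact_force: [0.4, -1.1, -3.3]
opening: 0.357
finger_force: 69.5
```

Run:
```python
from h import *
R=tilt(.82); z=R.as_matrix()[:,2]
g=SEAT-.014*FY+[0,0,.10]+.022*z
go(g,R)
```

```text
t 10.3 tcp [ 0.6264 -0.352   0.2324] q [-0.81  0.76  1.02  0.45  2.05 -0.94] f [ 0.4 -1.1 -3.3] open 0.357 ff 69.5
turn [-0.0019 -0.0018 -0.0047]
shift in current axes [0.1717 0.0023 0.3056] after turn [0.1722 0.0025 0.3053]
```

>>> move_arm(
  moves=[
    [0, [0.0086, 0, 0.0153], [0, 0, 0]],
    [0, [0.0172, 0.0003, 0.0305], [0, 0, 0]],
    [0, [0.0172, 0.0003, 0.0305], [0, 0, 0]],
    [0, [0.0172, 0.0003, 0.0305], [0, 0, 0]],
    [0, [0.0172, 0.0003, 0.0305], [0, 0, 0]],
    [0, [0.0172, 0.0003, 0.0305], [0, 0, 0]],
    [0, [0.0172, 0.0003, 0.0305], [0, 0, 0]],
    [0, [0.0172, 0.0003, 0.0305], [0, 0, 0]],
    [0, [0.0172, 0.0003, 0.0305], [0, 0, 0]],
    [0, [0.0172, 0.0003, 0.0305], [0, 0, 0]],
  ],
)

```text
time: 11.13
eef_pos: [0.5636, -0.0325, 0.1575]
tcp_rot: [0.58, 0.712, 0.25, -0.307]
contact_force: [-0.0, -0.2, -1.5]
opening: 0.357
finger_force: 69.7
```

>>> move_arm(
  moves=[
    [0, [0.0086, 0, 0.0153], [0, 0, 0]],
    [0, [0, 0, 0], [0, 0, 0]],
    [0, [0, 0, 0], [0, 0, 0]],
    [0, [0, 0, 0], [0, 0, 0]],
    [0, [0, 0, 0], [0, 0, 0]],
    [0, [0, 0, 0], [0, 0, 0]],
    [0, [0, 0, 0], [0, 0, 0]],
    [0, [0, 0, 0], [0, 0, 0]],
    [0, [0, 0, 0], [0, 0, 0]],
    [0, [0, 0, 0], [0, 0, 0]],
  ],
)

```text
time: 11.97
eef_pos: [0.561, -0.018, 0.1541]
tcp_rot: [0.58, 0.712, 0.251, -0.308]
contact_force: [-0.6, 0.0, -2.1]
opening: 0.356
finger_force: 69.6
```

Run:
```python
from h import *
R=tilt(.82); z=R.as_matrix()[:,2]
g=SEAT-.014*FY+.022*z
go(g,R)
s=read_camera("side");t=read_camera("top")
a=s[150:300,190:340,::-1];b=t[180:290,230:380,::-1]
cv2.imwrite("pics/sfull.png",s[:,:,::-1]);cv2.imwrite("pics/tfull.png",t[:,:,::-1])
cv2.imwrite("pics/over.png",np.hstack([cv2.resize(a,(400,400)),cv2.resize(b,(400,400))]))
```

```text
t 11.97 tcp [ 0.561  -0.018   0.1541] q [-0.5   0.35  1.76  0.59  1.62 -0.86] f [-0.6  0.  -2.1] open 0.356 ff 69.6
turn [-0.0001  0.0041  0.0001]
shift in current axes [-0.0755 -0.0009  0.0716] after turn [-0.0758 -0.0009  0.0713]
```

View pics/over.png

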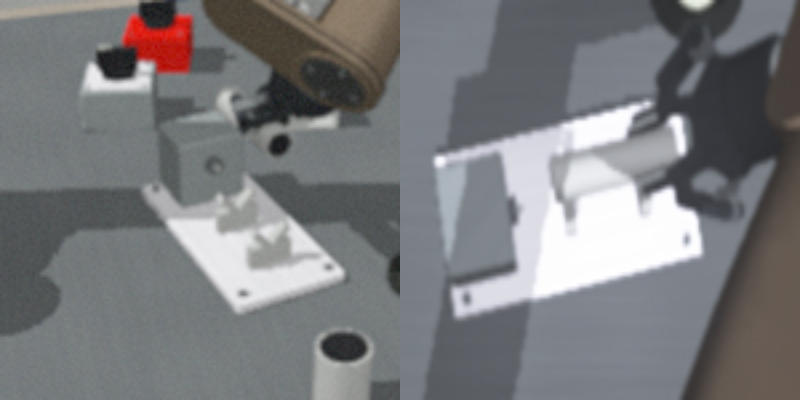

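The tube is horizontal above the cradle. In the full top image its ends are near (288,227) and (337,218). Checking its centre and heading from those.

Run:
```python
from h import *
s=get_state(); C=Ro.from_quat(s["tcp_rot"]); z=C.as_matrix()[:,2]
g=s["eef_pos"]-.022*z; m=g+.014*FY; print("expected mid",m.round(4),"rel seat fx,fy",((m-SEAT)@FX).round(4),((m-SEAT)@FY).round(4))
P=plane("top",[(288.1,226.8),(336.9,218)],m[2]); d=P[0]-P[1]; print(P.round(4),np.linalg.norm(d),"mid rel",(P.mean(0)-SEAT)@FX,(P.mean(0)-SEAT)@FY,"ang",np.arctan2(d@FX,d@FY))
ax=C.apply(Ro.from_quat([.588,.722,-.23,.283]).inv().apply([0,0,1])); print("axis",ax.round(3),ax@FX,ax[2])
```

```text
expected mid [ 0.5614 -0.0198  0.1691] rel seat fx,fy 0.0009 -0.0001
[[ 0.5553  0.0341  0.1691]
 [ 0.5791 -0.0893  0.1691]] 0.12569252669227407 mid rel 0.004971434103017404 -0.008997237417857221 ang 0.012481940629559447
axis [ 0.203 -0.979  0.008] 0.0010038619541443805 0.008171481542265914
```

>>> move_arm(
  moves=[
    [0, [-0.0055, 0, 0.0058], [0, 0, 0]],
    [0, [-0.0055, 0, 0.0058], [0, 0, 0]],
    [0, [-0.0055, 0, 0.0058], [0, 0, 0]],
    [0, [-0.0055, 0, 0.0058], [0, 0, 0]],
    [0, [-0.0055, 0, 0.0058], [0, 0, 0]],
    [0, [-0.0055, 0, 0.0058], [0, 0, 0]],
    [0, [-0.0055, 0, 0.0058], [0, 0, 0]],
    [0, [-0.0055, 0, 0.0058], [0, 0, 0]],
    [0, [-0.0055, 0, 0.0058], [0, 0, 0]],
    [0, [-0.0055, 0, 0.0058], [0, 0, 0]],
  ],
)

```text
time: 12.9
eef_pos: [0.5601, -0.0132, 0.0735]
tcp_rot: [0.58, 0.712, 0.251, -0.308]
contact_force: [-0.4, 0.6, -2.4]
opening: 0.354
finger_force: 69.6
```

Run:
```python
from h import *
R=tilt(.82); z=R.as_matrix()[:,2]
go(SEAT-.014*FY+.022*z,R)
t=read_camera("top"); 
c=cv2.resize(t[205:265,250:350,::-1],None,fx=8,fy=8,interpolation=cv2.INTER_CUBIC)
for y in(-46,-34,34,46):
    for x in(-24,24):
        q=(proj("top",SEAT+FX*x/1e3+FY*y/1e3-[0,0,.005])[0]-[250,205]+.5)*8; cv2.circle(c,tuple(int(k) for k in q),3,(0,0,255),-1)
for y in(-60,60):
    for x in(-17,17):
        q=(proj("top",SEAT+FX*x/1e3+FY*y/1e3+[0,0,.022])[0]-[250,205]+.5)*8; cv2.circle(c,tuple(int(k) for k in q),3,(0,200,0),-1)
cv2.imwrite("pics/low.png",c)
```

```text
t 12.9 tcp [ 0.5601 -0.0132  0.0735] q [-0.5   0.46  1.79  0.59  1.51 -0.93] f [-0.4  0.6 -2.4] open 0.354 ff 69.6
turn [-0.0003  0.004   0.0004]
shift in current axes [-0.0202 -0.0009  0.0128] after turn [-0.0203 -0.0009  0.0127]
```

View pics/low.png

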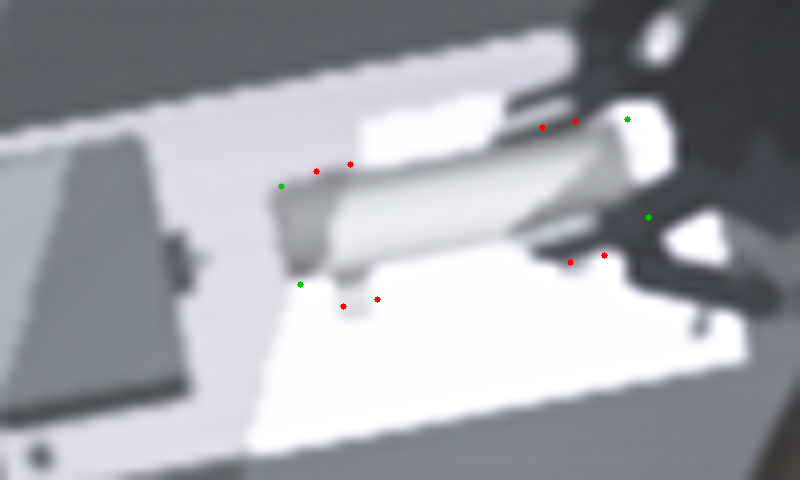

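Left end is within about 2 mm of its predicted place, and the fingers sit between the supports. Lowering gently.

>>> move_arm(
  moves=[
    [0, [-0.0013, 0, 0.0012], [0, 0, 0]],
    [0, [-0.0013, 0, 0.0012], [0, 0, 0]],
    [0, [-0.0013, 0, 0.0012], [0, 0, 0]],
    [0, [-0.0013, 0, 0.0012], [0, 0, 0]],
    [0, [-0.0013, 0, 0.0012], [0, 0, 0]],
    [0, [-0.0013, -0.0003, 0.0012], [0, 0, 0]],
    [0, [-0.0013, -0.0003, 0.0012], [0, 0, 0]],
    [0, [-0.0013, -0.0003, 0.0012], [0, 0, 0]],
    [0, [-0.0013, 0, 0.0012], [0, 0, 0]],
    [0, [-0.0013, 0, 0.0012], [0, 0, 0]],
  ],
  grip_force=40,
)

```text
time: 13.78
eef_pos: [0.5591, -0.0135, 0.0564]
tcp_rot: [0.58, 0.712, 0.251, -0.308]
contact_force: [-0.3, -0.7, -1.3]
opening: 0.359
finger_force: 69.6
```

>>> move_arm(
  moves=[
    [0, [-0.0004, 0, 0.0003], [0, 0, 0]],
    [0, [-0.0004, 0, 0.0003], [0, 0, 0]],
    [0, [-0.0004, 0, 0.0003], [0, 0, 0]],
    [0, [-0.0004, 0, 0.0003], [0, 0, 0]],
    [0, [0, 0, 0], [0, 0, 0]],
    [0, [0, 0, 0], [0, 0, 0]],
    [0, [0, 0, 0], [0, 0, 0]],
    [0, [0, 0, 0], [0, 0, 0]],
    [0, [0, 0, 0], [0, 0, 0]],
    [0, [0, 0, 0], [0, 0, 0]],
  ],
)

```text
time: 14.62
eef_pos: [0.5592, -0.0138, 0.0546]
tcp_rot: [0.58, 0.712, 0.251, -0.308]
contact_force: [-0.1, 0.2, -1.8]
opening: 0.361
finger_force: 69.6
```

>>> move_arm(
  moves=[
    [0, [-0.0004, 0, 0.0003], [0, 0, 0]],
    [0, [-0.0004, 0, 0.0003], [0, 0, 0]],
    [0, [-0.0004, 0, 0.0003], [0, 0, 0]],
    [0, [-0.0004, 0, 0.0003], [0, 0, 0]],
    [0, [-0.0004, 0, 0.0003], [0, 0, 0]],
    [0, [-0.0004, 0, 0.0003], [0, 0, 0]],
    [0, [0, 0, 0], [0, 0, 0]],
    [0, [0, 0, 0], [0, 0, 0]],
    [0, [0, 0, 0], [0, 0, 0]],
    [0, [0, 0, 0], [0, 0, 0]],
  ],
)

```text
time: 15.45
eef_pos: [0.5593, -0.0141, 0.0517]
tcp_rot: [0.58, 0.712, 0.251, -0.308]
contact_force: [-0.7, 0.3, -2.2]
opening: 0.354
finger_force: 69.6
```

>>> move_arm(
  moves=[
    [0, [-0.0004, 0, 0.0003], [0, 0, 0]],
    [0, [-0.0004, 0, 0.0003], [0, 0, 0]],
    [0, [0, 0, 0], [0, 0, 0]],
    [0, [0, 0, 0], [0, 0, 0]],
    [0, [0, 0, 0], [0, 0, 0]],
    [0, [0, 0, 0], [0, 0, 0]],
    [0, [0, 0, 0], [0, 0, 0]],
    [0, [0, 0, 0], [0, 0, 0]],
    [0, [0, 0, 0], [0, 0, 0]],
    [0, [0, 0, 0], [0, 0, 0]],
  ],
)

```text
time: 16.28
eef_pos: [0.5595, -0.0142, 0.0508]
tcp_rot: [0.58, 0.712, 0.251, -0.308]
contact_force: [0.7, 1.1, -2.3]
opening: 0.354
finger_force: 69.7
```

>>> move_arm(
  moves=[
    [0, [-0.0004, 0, 0.0003], [0, 0, 0]],
    [0, [-0.0004, 0, 0.0003], [0, 0, 0]],
    [0, [-0.0004, 0, 0.0003], [0, 0, 0]],
    [0, [0, 0, 0], [0, 0, 0]],
    [0, [0, 0, 0], [0, 0, 0]],
    [0, [0, 0, 0], [0, 0, 0]],
    [0, [0, 0, 0], [0, 0, 0]],
    [0, [0, 0, 0], [0, 0, 0]],
    [0, [0, 0, 0], [0, 0, 0]],
    [0, [0, 0, 0], [0, 0, 0]],
  ],
)

```text
time: 17.12
eef_pos: [0.56, -0.0142, 0.0501]
tcp_rot: [0.579, 0.712, 0.251, -0.308]
contact_force: [2.5, 1.3, 5.5]
opening: 0.358
finger_force: 70.3
```

>>> move_arm(
  moves=[
    [0, [-0.0004, 0, 0.0003], [0, 0, 0]],
    [0, [-0.0004, 0, 0.0003], [0, 0, 0]],
    [0, [-0.0004, 0, 0.0003], [0, 0, 0]],
    [0, [0, 0, 0], [0, 0, 0]],
    [0, [0, 0, 0], [0, 0, 0]],
    [0, [0, 0, 0], [0, 0, 0]],
    [0, [0, 0, 0], [0, 0, 0]],
    [0, [0, 0, 0], [0, 0, 0]],
    [0, [0, 0, 0], [0, 0, 0]],
    [0, [0, 0, 0], [0, 0, 0]],
  ],
)

```text
time: 17.95
eef_pos: [0.5605, -0.0141, 0.0495]
tcp_rot: [0.579, 0.712, 0.252, -0.308]
contact_force: [1.7, 1.9, 8.1]
opening: 0.36
finger_force: 70.4
```

Fz rose to about 8 N, so the tube is bearing on the supports at the predicted height. Releasing slowly.

>>> move_arm(
  moves=[
    [0.36, [0, 0, 0], [0, 0, 0]],
    [0.38, [0, 0, 0], [0, 0, 0]],
    [0.4, [0, 0, 0], [0, 0, 0]],
    [0.43, [0, 0, 0], [0, 0, 0]],
    [0.47, [0, 0, 0], [0, 0, 0]],
    [0.53, [0, 0, 0], [0, 0, 0]],
    [0.6, [0, 0, 0], [0, 0, 0]],
    [0.65, [0, 0, 0], [0, 0, 0]],
    [0.65, [0, 0, 0], [0, 0, 0]],
    [0.65, [0, 0, 0], [0, 0, 0]],
  ],
)

```text
time: 18.78
eef_pos: [0.5592, -0.0146, 0.0474]
tcp_rot: [0.58, 0.712, 0.25, -0.308]
contact_force: [0.2, 0.8, 0.1]
opening: 0.649
finger_force: 0.0
```

>>> move_arm(
  moves=[
    [0.65, [0, 0, -0.004], [0, 0, 0]],
    [0.65, [0, 0, -0.008], [0, 0, 0]],
    [0.65, [0, 0, -0.015], [0, 0, 0]],
    [0.65, [0, 0, -0.02], [0, 0, 0]],
    [0.65, [0, 0, -0.03], [0, 0, 0]],
    [0.65, [0, 0, -0.03], [0, 0, 0]],
    [0.65, [0, 0, -0.03], [0, 0, 0]],
    [0.65, [0, 0, -0.03], [0, 0, 0]],
    [0.65, [0, 0, -0.03], [0, 0, 0]],
    [0.65, [0, 0, -0.03], [0, 0, 0]],
  ],
)

```text
time: 19.62
eef_pos: [0.5931, -0.1787, 0.2056]
tcp_rot: [0.58, 0.712, 0.25, -0.307]
contact_force: [0.3, 0.1, -0.2]
opening: 0.652
finger_force: 0.0
```

Run:
```python
from h import *
go(np.array([.47,.1,.35]),tilt(0))
t=read_camera("top");s=read_camera("side"); cv2.imwrite("pics/t2.png",t[:,:,::-1])
c=cv2.resize(t[200:270,235:355,::-1],(500,292),interpolation=cv2.INTER_CUBIC); d=cv2.resize(s[180:290,230:340,::-1],(292,292),interpolation=cv2.INTER_CUBIC)
for y in(-60,60):
    for x in(-17,17):
        q=(proj("top",SEAT+FX*x/1e3+FY*y/1e3)[0]-[235,200]+.5)*500/120; cv2.circle(c,tuple(int(k) for k in q),2,(0,0,255),-1)
cv2.imwrite("pics/seat.png",np.hstack([c,d]))
```

```text
t 19.62 tcp [ 0.5931 -0.1787  0.2056] q [-0.67  0.49  1.47  0.5   1.83 -0.91] f [ 0.3  0.1 -0.2] open 0.652 ff 0.0
turn [ 9.000e-04 -8.143e-01  1.000e-04]
shift in current axes [ 0.3094 -0.0642  0.1174] after turn [ 0.2978 -0.0642 -0.1444]
```

View pics/seat.png

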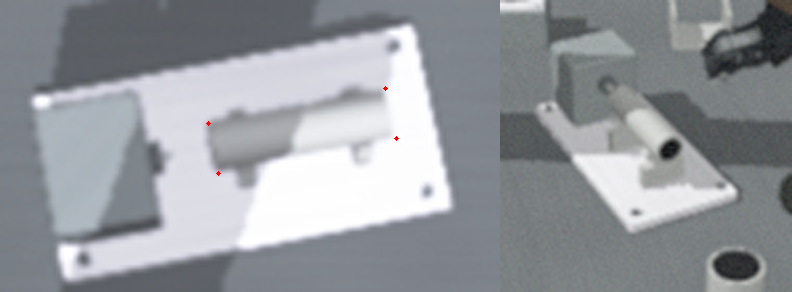

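The tube lies in both supports: its span is 208–388 and the supports sit at 241 and 355 in the crop, so it is centred. Now the switch: I'll straighten the tool and refine the handle position.

>>> move_arm(
  moves=[
    [0.6, [0, 0, 0], [0, -0.0814, 0]],
    [0.6, [0, 0, 0], [0, -0.0814, 0]],
    [0.6, [0, 0, 0], [0, -0.0814, 0]],
    [0.6, [0, 0, 0], [0, -0.0814, 0]],
    [0.6, [0, 0, 0], [0, -0.0814, 0]],
    [0.6, [0, 0, 0], [0, -0.0814, 0]],
    [0.6, [0, 0, 0], [0, -0.0814, 0]],
    [0.6, [0, 0, 0], [0, -0.0814, 0]],
    [0.6, [0, 0, 0], [0, -0.0814, 0]],
    [0.6, [0, 0, 0], [0, -0.0814, 0]],
  ],
)

```text
time: 20.55
eef_pos: [0.5927, -0.1764, 0.2037]
tcp_rot: [0.631, 0.775, -0.0, 0.001]
contact_force: [0.6, 0.5, -0.5]
opening: 0.599
finger_force: 0.0
```

Run:
```python
from h import *
print(plane("top",[(166.3,251),(161.4,270.3)],.104))
im=cv2.imread("pics/top0.png"); x,y,w,h=140,235,55,52
g=cv2.resize(im[y:y+h,x:x+w],None,fx=8,fy=8,interpolation=cv2.INTER_CUBIC)
m=((g.max(2)<70)*255).astype(np.uint8); n,l,st,ce=cv2.connectedComponentsWithStats(m)
for i in range(1,n):
    if st[i,4]>800: uv=(ce[i]+.5)/8-.5+[x,y]; print("dark",uv.round(1),st[i],plane("top",[uv],.07)[0].round(4),plane("top",[uv],.104)[0].round(4))
# box edges by gradient
gg=cv2.GaussianBlur(im,(3,3),0).min(2).astype(np.float32)
th=np.radians(-12.5); a=np.array([np.cos(th),np.sin(th)]); b=np.array([-a[1],a[0]]); o=np.array([.4695,.368])
for nm,u,v,sg in(("x+",a,b,1),("x-",a,b,-1),("y+",b,a,1),("y-",b,a,-1)):
    r=[];q=np.arange(-.04,.041,.01); s=np.arange(.038,.062,.0005)
    for k in q:
        P=np.array([o+u*sg*t+v*k for t in s]); uv=proj("top",np.c_[P,np.full(len(P),.06)]).astype(np.float32)
        I=cv2.remap(gg,uv[:,:1].T.copy(),uv[:,1:].T.copy(),1)[0]; I=np.convolve(np.pad(I,3,'edge'),np.ones(7)/7,'valid'); r.append(s[np.gradient(I).argmin()])
    print(nm,(np.array(r)*1e3).round(1),"med",np.median(r),"slope",np.polyfit(q,r,1)[0].round(3))
go(None)
```

```text
[[0.49659841 0.35644045 0.104     ]
 [0.44545354 0.36649678 0.104     ]]
dark [166.  260.1] [  147   124   126   161 12977] [0.4749 0.3651 0.07  ] [0.4724 0.3559 0.104 ]
x+ [49.  48.5 49.  48.5 48.5 49.  49.  49.5 51. ] med 0.04900000000000001 slope 0.019
x- [44.  43.  43.  43.  42.5 42.  42.  41.5 42.5] med 0.0425 slope -0.022
y+ [46.5 47.  46.5 44.5 44.5 44.  44.  44.  46.5] med 0.044500000000000005 slope -0.024
y- [48.  46.  47.  45.  45.  45.5 45.5 45.5 48. ] med 0.045500000000000006 slope -0.007
t 20.55 tcp [ 0.5927 -0.1764  0.2037] q [-0.45  0.16  1.72 -0.    1.26 -0.66] f [ 0.6  0.5 -0.5] open 0.599 ff 0.0
```

>>> move_arm(
  moves=[
    [0.6, [0.03, -0.001, 0], [0, 0, 0]],
    [0.6, [0.04, -0.001, 0], [0, 0, 0]],
    [0.6, [0.04, -0.001, 0], [0, 0, 0]],
    [0.6, [0.04, -0.001, 0], [0, 0, 0]],
    [0.6, [0.04, -0.001, 0], [0, 0, 0]],
    [0.6, [0.04, -0.001, 0], [0, 0, 0]],
    [0.6, [0.04, -0.001, 0], [0, 0, 0]],
    [0.6, [0.04, -0.001, 0], [0, 0, 0]],
    [0.6, [0.04, -0.001, 0], [0, 0, 0]],
    [0.6, [0.04, -0.001, 0], [0, 0, 0]],
  ],
)

```text
time: 21.38
eef_pos: [0.5027, 0.2051, 0.204]
tcp_rot: [0.631, 0.775, 0.001, -0.001]
contact_force: [0.0, -1.3, 0.1]
opening: 0.606
finger_force: 0.0
```

>>> move_arm(
  moves=[
    [0.6, [0.02, 0, 0], [0, 0, 0]],
    [0.6, [0, 0, 0], [0, 0, -0.12]],
    [0.6, [0, 0, 0], [0, 0, -0.12]],
    [0.6, [0, 0, 0], [0, 0, -0.12]],
    [0.6, [0, 0, 0], [0, 0, -0.12]],
    [0.6, [0, 0, 0], [0, 0, -0.12]],
    [0.6, [0, 0, 0], [0, 0, -0.12]],
    [0.6, [0, 0, 0], [0, 0, -0.12]],
    [0.6, [0, 0, 0], [0, 0, -0.12]],
    [0.6, [0, 0, 0], [0, 0, -0.12]],
  ],
)

```text
time: 22.22
eef_pos: [0.4994, 0.2229, 0.2038]
tcp_rot: [0.14, 0.99, 0.001, -0.001]
contact_force: [0.8, 0.0, 0.2]
opening: 0.602
finger_force: 0.0
```

```bash
cat >> h.py <<'E'
BX=np.array([np.cos(np.radians(-13)),np.sin(np.radians(-13)),0]);BY=np.cross([0,0,1],BX);RB=tilt(0,BY)
E
python3 -c "
from h import *
go(np.array([.472,.3645,.14]),RB)"
```

```text
t 22.22 tcp [0.4994 0.2229 0.2038] q [ 0.23  0.    1.89  0.    1.25 -1.06] f [0.8 0.  0.2] open 0.602 ff 0.0
turn [ 0.0013 -0.0016 -0.0539]
shift in current axes [0.0655 0.1284 0.064 ] after turn [0.0586 0.1318 0.0638]
```

>>> move_arm(
  moves=[
    [0.6, [0, 0, 0], [0, 0, -0.054]],
    [0.6, [0.0117, 0.0264, 0], [0, 0, 0]],
    [0.6, [0.0117, 0.0264, 0], [0, 0, 0]],
    [0.6, [0.0117, 0.0264, 0], [0, 0, 0]],
    [0.6, [0.0117, 0.0264, 0], [0, 0, 0]],
    [0.6, [0.0117, 0.0264, 0], [0, 0, 0]],
    [0.6, [0, 0, 0.03], [0, 0, 0]],
    [0.6, [0, 0, 0.033], [0, 0, 0]],
    [0.6, [0, 0, 0], [0, 0, 0]],
    [0.6, [0, 0, 0], [0, 0, 0]],
  ],
)

```text
time: 23.05
eef_pos: [0.4715, 0.3641, 0.1389]
tcp_rot: [0.116, 0.993, -0.001, -0.003]
contact_force: [0.4, 0.2, 1.2]
opening: 0.596
finger_force: 0.0
```

Run:
```python
from h import *
go(np.array([.472,.3645,.076]),RB)
t=read_camera("top");s=read_camera("side")
c=cv2.resize(t[225:300,130:205,::-1],(400,400),interpolation=cv2.INTER_CUBIC); d=cv2.resize(s[130:210,190:270,::-1],(400,400),interpolation=cv2.INTER_CUBIC)
cv2.imwrite("pics/box.png",np.hstack([c,d]))
```

```text
t 23.05 tcp [0.4715 0.3641 0.1389] q [ 0.49  0.18  1.83  0.    1.14 -0.85] f [0.4 0.2 1.2] open 0.596 ff 0.0
turn [-0.0023 -0.0054 -0.0057]
shift in current axes [-0.0007  0.0006  0.0629] after turn [-0.0004  0.0005  0.0629]
```

View pics/box.png

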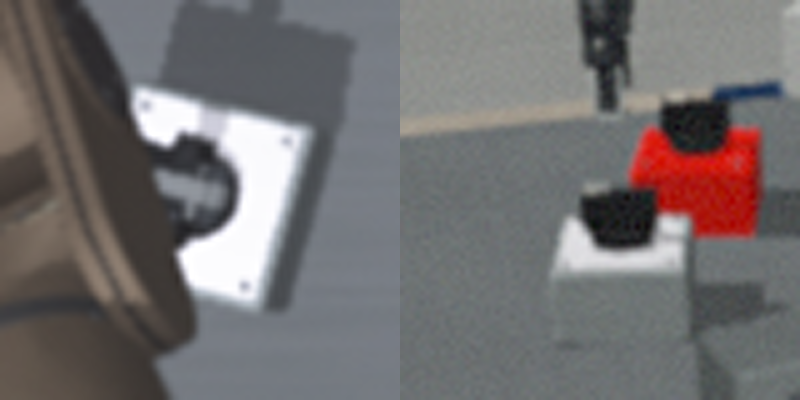

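The gripper hangs over the grey box's handle; in the side crop its tip is at (607,112) and the handle top at (620,188). Checking handle x against the side view.

Run:
```python
from h import *
im=cv2.imread("pics/side0.png"); x,y,w,h=220,160,32,24
g=cv2.resize(im[y:y+h,x:x+w],None,fx=8,fy=8,interpolation=cv2.INTER_CUBIC)
n,l,st,ce=cv2.connectedComponentsWithStats(((g.max(2)<70)*255).astype(np.uint8))
for i in range(1,n):
    if st[i,4]>800: print("blob px",(ce[i]+.5)/8-.5+[x,y],(st[i]/8+[x,y,0,0,0]).round(1))
print("tcp",proj("side",get_state()["eef_pos"]))
for k in(-.029,0,.029): print(k,proj("side",np.array([.472,.3645,.104])+BX*k))
for X in (.465,.472,.479): print(X,proj("side",[X,.3645,.087]))
```

```text
blob px [233.50737353 172.81722406] [ 225.5  166.4   15.8   13.5 1250.2]
tcp [[232.98746248 157.54985095]]
-0.029 [[225.19543359 167.75957282]]
0 [[233.07330381 167.58174287]]
0.029 [[240.95349873 167.4080012 ]]
0.465 [[231.49655648 172.03013291]]
0.472 [[233.37232585 171.81612093]]
0.479 [[235.24462505 171.60274373]]
```

Handle x of 0.472 agrees in both views. Descend and grip.

>>> move_arm(
  moves=[
    [0.6, [0, 0, 0.012], [0, 0, 0]],
    [0.6, [0, 0, 0.012], [0, 0, 0]],
    [0.6, [0, 0, 0.012], [0, 0, 0]],
    [0.6, [0, 0, 0.012], [0, 0, 0]],
    [0.6, [0, 0, 0.012], [0, 0, 0]],
    [0.6, [0, 0, 0], [0, 0, 0]],
    [0.45, [0, 0, 0], [0, 0, 0]],
    [0.35, [0, 0, 0], [0, 0, 0]],
    [0.3, [0, 0, 0], [0, 0, 0]],
    [0.3, [0, 0, 0], [0, 0, 0]],
  ],
  grip_force=20,
)

```text
time: 23.98
eef_pos: [0.4741, 0.3656, 0.0822]
tcp_rot: [0.116, 0.993, 0.001, 0.0]
contact_force: [-0.7, -0.3, 0.5]
opening: 0.299
finger_force: 0.0
```

>>> move_arm(
  moves=[
    [0.27, [0, 0, 0], [0, 0, 0]],
    [0.24, [0, 0, 0], [0, 0, 0]],
    [0.21, [0, 0, 0], [0, 0, 0]],
    [0.18, [0, 0, 0], [0, 0, 0]],
    [0.15, [0, 0, 0], [0, 0, 0]],
    [0, [0, 0, 0], [0, 0, 0]],
    [0, [0, 0, 0], [0, 0, 0]],
    [0, [0, 0, 0], [0, 0, 0]],
    [0, [0, 0, 0], [0, 0, 0]],
    [0, [0, 0, 0], [0, 0, 0]],
  ],
  grip_force=20,
)

```text
time: 24.82
eef_pos: [0.4735, 0.3652, 0.0813]
tcp_rot: [0.116, 0.993, 0.001, -0.0]
contact_force: [0.7, -0.4, -0.4]
opening: 0.002
finger_force: 0.0
```

```bash
python3 -c "
from h import *
go(np.array([.472,.3645,.076]),RB); print(get_state()['wrist_torque'])"
```

```text
t 24.82 tcp [0.4735 0.3652 0.0813] q [ 0.49  0.25  1.86  0.    1.03 -0.85] f [ 0.7 -0.4 -0.4] open 0.002 ff 0.0
turn [ 0.0018 -0.0009 -0.0059]
shift in current axes [ 0.0013 -0.001   0.0053] after turn [ 0.0013 -0.001   0.0053]
[-0.013977   -0.00656281 -0.02120658]
```

The fingers shut on nothing, so I need to look.

Run:
```python
from h import *
t=read_camera("top");s=read_camera("side")
c=cv2.resize(t[225:300,130:205,::-1],(400,400),interpolation=cv2.INTER_CUBIC); d=cv2.resize(s[130:210,190:270,::-1],(400,400),interpolation=cv2.INTER_CUBIC)
cv2.imwrite("pics/box2.png",np.hstack([c,d])); print((proj("side",get_state()["eef_pos"])-[190,130])*5+[400,0],(proj("top",get_state()["eef_pos"])-[130,225])*5.33)
```

```text
[[619.24755985 215.50912117]] [[185.43143679 188.21018365]]
```

View pics/box2.png

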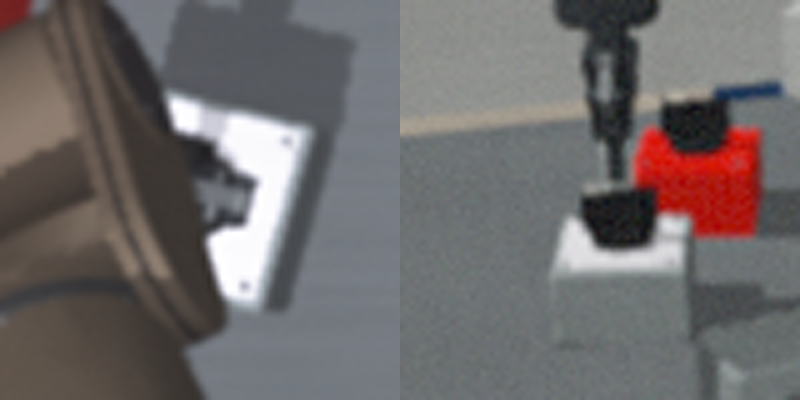

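The side crop shows the shut fingers standing behind the bar, which hides their tips. So the bar must lie at smaller y than assumed. Triangulating numerically.

Run:
```python
from h import *
def tri(a,b):
    o1,v1=ray("top",[a]);o2,v2=ray("side",[b]);v1=v1[0];v2=v2[0]
    s=np.linalg.lstsq(np.c_[v1,-v2],o2-o1,rcond=None)[0]; p,q=o1+v1*s[0],o2+v2*s[1]; return ((p+q)/2).round(4),np.linalg.norm(p-q).round(4)
print("bar top",tri((163.9,260.6),(233.3,166.8)))
print("front foot",plane("side",[(234,199)],0), "front top edge",plane("side",[(234,184)],.06),"handle foot row",plane("side",[(233.5,179)],.07))
s0=cv2.imread("pics/side0.png"); s1=read_camera("side")[:,:,::-1]
print("col 233 side0",[s0[r,233].max() for r in range(158,206,2)]); print("now      ",[s1[r,233].max() for r in range(158,206,2)])
d=cv2.absdiff(s0,s1).max(2); ys,xs=np.where(d[150:190,222:246]>45); print("changed rows",np.unique(ys+150), "cols",xs.min()+222,xs.max()+222)
st=get_state();print(proj("side",st["eef_pos"]),st["opening"])
for r in range(164,182): print(r," ".join("%3d"%v for v in s1[r,222:246].max(1)))
```

```text
bar top (array([0.4716, 0.3599, 0.109 ]), np.float64(0.0017))
front foot [[0.46085737 0.3149416  0.        ]] front top edge [[0.46510445 0.31672733 0.06      ]] handle foot row [[0.46730302 0.33837721 0.07      ]]
col 233 side0 [np.uint8(113), np.uint8(113), np.uint8(111), np.uint8(98), np.uint8(72), np.uint8(34), np.uint8(36), np.uint8(21), np.uint8(34), np.uint8(28), np.uint8(26), np.uint8(106), np.uint8(162), np.uint8(125), np.uint8(108), np.uint8(117), np.uint8(119), np.uint8(115), np.uint8(117), np.uint8(117), np.uint8(114), np.uint8(109), np.uint8(108), np.uint8(110)]
now       [np.uint8(36), np.uint8(51), np.uint8(42), np.uint8(53), np.uint8(92), np.uint8(65), np.uint8(37), np.uint8(33), np.uint8(33), np.uint8(32), np.uint8(36), np.uint8(158), np.uint8(217), np.uint8(160), np.uint8(119), np.uint8(120), np.uint8(117), np.uint8(113), np.uint8(117), np.uint8(118), np.uint8(115), np.uint8(108), np.uint8(112), np.uint8(112)]
changed rows [150 151 152 153 154 155 156 157 158 159 160 161 162 163 164 165 166 167
 169 170 173 174 175 179 180 181 182 183] cols 222 245
[[233.84459977 17
[... 1135 characters left out ...]

175 152 200 225 216 168  90  38  32  28  27  37  37  43  30  39  27  36  31  53 136 199 222 221 215
176 173 211 226 224 199 152  76  30  32  29  39  32  34  34  42  39  33  46  80 145 184 202 206 202
177 184 218 225 227 221 201 120  34  40  38  41  41  45  39  40  39  26  43 108 160 171 177 178 172
178 192 219 227 225 228 216 154  73  40  35  20  36  34  33  32  38  44  77 128 176 196 196 194 189
179 198 223 226 225 228 220 190 139 101  92  78  74  72  82  96 102 121 139 168 203 215 217 219 210
180 208 222 225 224 225 224 216 196 185 175 161 158 155 166 180 186 190 197 204 220 220 221 221 212
181 204 213 224 225 226 224 222 220 222 219 206 205 208 209 220 219 220 220 217 221 216 207 207 204
```

>>> move_arm(
  moves=[
    [0, [0, 0, -0.01], [0, 0, 0]],
    [0, [0, 0, -0.01], [0, 0, 0]],
    [0, [0, 0, -0.01], [0, 0, 0]],
    [0, [0, 0, -0.01], [0, 0, 0]],
    [0, [0, 0, 0], [0, 0, 0]],
    [0, [0, 0, 0], [0, 0, 0]],
    [0, [0, 0, 0], [0, 0, 0]],
    [0, [0, 0, 0], [0, 0, 0]],
    [0, [0, 0, 0], [0, 0, 0]],
    [0, [0, 0, 0], [0, 0, 0]],
  ],
)

```text
time: 25.8
eef_pos: [0.4731, 0.3649, 0.1206]
tcp_rot: [0.116, 0.993, 0.001, -0.001]
contact_force: [1.4, -0.3, -0.3]
opening: 0.002
finger_force: 0.0
```

Run:
```python
from h import *
s0=cv2.imread("pics/side0.png"); s1=read_camera("side")[:,:,::-1]
st=get_state();p=st["eef_pos"];print(p,st["opening"],st["time"],st["contact_force"].round(1)); print("side tcp",proj("side",p)," 20mm up",proj("side",p+[0,0,.02]))
for r in range(148,182): print(r," ".join("%3d"%v for v in s1[r,224:244].max(1)))
```

```text
[0.47325817 0.36495746 0.12071448] -0.0005776456012804287 25.85 [ 1.9 -0.2 -0.3]
side tcp [[233.09898402 163.2895127 ]]  20mm up [[232.74479738 158.19585726]]
148 141 142 145 144 143 141  86  42  46  68 111 129 149 148 147 149 152 152 142 156
149 145 147 146 149 152 153  96  48  54  62 107 138 157 164 166 168 164 159 138 154
150 152 157 159 159 165 153 108  54  52  63 107 134 163 172 169 171 172 161 119 102
151 161 164 164 163 166 157 113  59  44  64 106 135 156 163 162 158 159 146  87  49
152 164 162 159 162 159 147 111  60  42  65 106 132 136 143 135 131 125 112  56  29
153 145 139 135 135 131 135 103  64  44  66 110 137 123 116 118 115 121 103  66  34
154 118 117 114 116 120 127 108  69  50  53  99 135 118 113 121 115 124 108  61  28
155 119 111 114 118 117 126 127  86  68  74 107 137 114 116 127 160 171 142  75  34
156 117 112 119 118 120 128 138 122 113 118 124 133 121 114 153 202 210 185 128  60
157 118 117 119 119 116 121 131 129 128 129 132 126 121 132 181 213 217 208 182 120
158 120 116 114 117 114 115 117 120 121 118 120 117 120 152 203 217 218 218 206 165
159 117 119 118 1
[... 1214 characters left out ...]
  25  35  33  53 113 179 195
174 203 185 125  59  28  24  36  32  36  26  30  33  36  32  34  22  51 129 196 217
175 223 216 170  93  36  30  24  31  39  41  31  34  32  42  30  28  62 136 198 222
176 226 224 198 155  79  31  32  26  37  38  32  37  38  47  25  41  84 145 184 201
177 224 226 223 199 117  38  35  37  41  41  44  42  41  24  27  45 104 154 173 179
178 223 225 227 216 155  69  37  35  33  36  31  38  29  40  46  77 125 176 192 195
179 226 224 226 220 193 137 107  91  77  72  72  79  90 109 121 142 168 200 215 219
180 226 225 224 223 216 196 184 174 159 156 155 162 181 188 188 199 204 216 220 219
181 225 224 224 222 222 221 220 219 205 205 206 211 218 220 217 220 218 218 214 206
```

The shut finger tips appear about 6 px (roughly 20 mm) higher than the reported TCP projects to. So the fingers closed above the bar. I'll go lower in a step that is safe either way, then close.

>>> move_arm(
  moves=[
    [0.6, [0, 0, 0], [0, 0, 0]],
    [0.6, [0, 0, 0], [0, 0, 0]],
    [0.6, [0, 0, 0], [0, 0, 0]],
    [0.6, [0, 0, 0.012], [0, 0, 0]],
    [0.6, [0, 0, 0.012], [0, 0, 0]],
    [0.6, [0, 0, 0.012], [0, 0, 0]],
    [0.6, [0, 0, 0.008], [0, 0, 0]],
    [0.6, [0, 0, 0.006], [0, 0, 0]],
    [0.6, [0, 0, 0.004], [0, 0, 0]],
    [0.6, [0, 0, 0], [0, 0, 0]],
  ],
)

```text
time: 26.68
eef_pos: [0.4728, 0.3648, 0.0658]
tcp_rot: [0.116, 0.993, 0.0, -0.001]
contact_force: [-0.9, -0.1, -0.2]
opening: 0.602
finger_force: 0.0
```

>>> move_arm(
  moves=[
    [0.45, [0, 0, 0], [0, 0, 0]],
    [0.4, [0, 0, 0], [0, 0, 0]],
    [0.35, [0, 0, 0], [0, 0, 0]],
    [0.3, [0, 0, 0], [0, 0, 0]],
    [0.27, [0, 0, 0], [0, 0, 0]],
    [0.24, [0, 0, 0], [0, 0, 0]],
    [0.21, [0, 0, 0], [0, 0, 0]],
    [0.18, [0, 0, 0], [0, 0, 0]],
    [0.1, [0, 0, 0], [0, 0, 0]],
    [0.1, [0, 0, 0], [0, 0, 0]],
  ],
)

```text
time: 27.52
eef_pos: [0.4745, 0.3683, 0.0681]
tcp_rot: [0.117, 0.993, 0.005, 0.001]
contact_force: [1.9, 9.1, -2.1]
opening: 0.167
finger_force: 21.6
```

The bar is gripped at opening 0.167. The tool is being pushed +y with 9 N, so I'll recentre 4 mm that way and tighten.

>>> move_arm(
  moves=[
    [0, [0, 0.002, 0], [0, 0, 0]],
    [0, [0, 0.002, 0], [0, 0, 0]],
    [0, [0, 0, 0], [0, 0, 0]],
    [0, [0, 0, 0], [0, 0, 0]],
    [0, [0, 0, 0], [0, 0, 0]],
    [0, [0, 0, 0], [0, 0, 0]],
    [0, [0, 0, 0], [0, 0, 0]],
    [0, [0, 0, 0], [0, 0, 0]],
    [0, [0, 0, 0], [0, 0, 0]],
    [0, [0, 0, 0], [0, 0, 0]],
  ],
  grip_force=50,
)

```text
time: 28.35
eef_pos: [0.4745, 0.3685, 0.0682]
tcp_rot: [0.116, 0.993, 0.0, -0.0]
contact_force: [-1.7, -1.3, 5.0]
opening: 0.151
finger_force: 52.4
```

```bash
python3 -c "
from h import *
go(None,RB); print(get_state()['wrist_torque'])"
```

```text
t 28.35 tcp [0.4745 0.3685 0.0682] q [ 0.49  0.27  1.86  0.    1.01 -0.85] f [-1.7 -1.3  5. ] open 0.151 ff 52.4
turn [ 0.0001 -0.0009 -0.0057]
[-0.38024827  0.28794222 -0.04393684]
```

>>> move_arm(
  moves=[
    [0, [0, 0, 0], [0, 0, 0.1]],
    [0, [0, 0, 0], [0, 0, 0.1]],
    [0, [0, 0, 0], [0, 0, 0.1]],
    [0, [0, 0, 0], [0, 0, 0.1]],
    [0, [0, 0, 0], [0, 0, 0.1]],
    [0, [0, 0, 0], [0, 0, 0.1]],
    [0, [0, 0, 0], [0, 0, 0.1]],
    [0, [0, 0, 0], [0, 0, 0.1]],
    [0, [0, 0, 0], [0, 0, 0.1]],
    [0, [0, 0, 0], [0, 0, 0.07]],
  ],
)

```text
time: 29.18
eef_pos: [0.4738, 0.3676, 0.0682]
tcp_rot: [0.567, 0.824, -0.002, -0.001]
contact_force: [-3.8, -4.6, 7.0]
opening: 0.154
finger_force: 52.7
```

```bash
python3 -c "
from h import *
go(None,RB); print(get_state()['wrist_torque'])"
```

```text
t 29.18 tcp [0.4738 0.3676 0.0682] q [ 0.49  0.27  1.86 -0.    1.01  0.13] f [-3.8 -4.6  7. ] open 0.154 ff 52.7
turn [-3.700e-03 -8.000e-04 -9.787e-01]
[-0.81432733  0.64918777  0.21001055]
```

>>> move_arm(
  moves=[
    [0, [0, 0, 0], [0, 0, 0.03]],
    [0, [0, 0, 0], [0, 0, 0.03]],
    [0, [0, 0, 0], [0, 0, 0.03]],
    [0, [0, 0, 0], [0, 0, 0.01]],
    [0, [0, 0, 0], [0, 0, 0]],
    [0, [0, 0, 0], [0, 0, 0]],
    [0, [0, 0, 0], [0, 0, 0]],
    [0, [0, 0, 0], [0, 0, 0]],
    [0, [0, 0, 0], [0, 0, 0]],
    [0, [0, 0, 0], [0, 0, 0]],
  ],
)

```text
time: 30.02
eef_pos: [0.4737, 0.3676, 0.0682]
tcp_rot: [0.605, 0.796, -0.002, -0.0]
contact_force: [-3.5, -3.7, 7.9]
opening: 0.152
finger_force: 52.8
```

```bash
python3 -c "
from h import *
go(None,RB); print(get_state()['wrist_torque'])"
```

```text
t 30.02 tcp [0.4737 0.3676 0.0682] q [ 0.49  0.27  1.86 -0.    1.01  0.22] f [-3.5 -3.7  7.9] open 0.152 ff 52.8
turn [-4.0000e-03 -6.0000e-04 -1.0736e+00]
[-0.78682084  0.64706639  0.35130245]
```

Tool turned 1.07 rad and the wrist torque jumped to 0.35 N m, above the spring's 0.19, so the handle is against its stop and held. A brief extra press, then turn back under grip.

>>> move_arm(
  moves=[
    [0, [0, 0, 0], [0, 0, 0.02]],
    [0, [0, 0, 0], [0, 0, 0]],
    [0, [0, 0, 0], [0, 0, 0]],
    [0, [0, 0, 0], [0, 0, 0]],
    [0, [0, 0, 0], [0, 0, -0.12]],
    [0, [0, 0, 0], [0, 0, -0.12]],
    [0, [0, 0, 0], [0, 0, -0.12]],
    [0, [0, 0, 0], [0, 0, -0.12]],
    [0, [0, 0, 0], [0, 0, -0.12]],
    [0, [0, 0, 0], [0, 0, -0.12]],
  ],
)

```text
time: 30.85
eef_pos: [0.4744, 0.3681, 0.0682]
tcp_rot: [0.294, 0.956, -0.001, -0.001]
contact_force: [-1.4, -2.8, 5.9]
opening: 0.153
finger_force: 52.5
```

>>> move_arm(
  moves=[
    [0, [0, 0, 0], [0, 0, -0.12]],
    [0, [0, 0, 0], [0, 0, -0.12]],
    [0, [0, 0, 0], [0, 0, -0.11]],
    [0, [0, 0, 0], [0, 0, 0]],
    [0.25, [0, 0, 0], [0, 0, 0]],
    [0.4, [0, 0, 0], [0, 0, 0]],
    [0.6, [0, 0, 0], [0, 0, 0]],
    [0.6, [0, 0, 0], [0, 0, 0]],
    [0.6, [0, 0, 0], [0, 0, 0]],
    [0.6, [0, 0, 0], [0, 0, 0]],
  ],
)

```text
time: 31.68
eef_pos: [0.4744, 0.3691, 0.0671]
tcp_rot: [0.126, 0.992, 0.001, -0.0]
contact_force: [-0.6, 0.2, 0.1]
opening: 0.599
finger_force: 0.0
```

>>> move_arm(
  moves=[
    [0.6, [0, 0, -0.01], [0, 0, 0]],
    [0.6, [0, 0, -0.015], [0, 0, 0]],
    [0.6, [0, 0, -0.02], [0, 0, 0]],
    [0.6, [0, 0, -0.02], [0, 0, 0]],
    [0.6, [0, 0, -0.02], [0, 0, 0]],
    [0.6, [0, 0, -0.02], [0, 0, 0]],
    [0.6, [0, 0, -0.02], [0, 0, 0]],
    [0.6, [0, 0, 0], [0, 0, 0]],
    [0.6, [0, 0, 0], [0, 0, 0]],
    [0.6, [0, 0, 0], [0, 0, 0]],
  ],
)

```text
time: 32.52
eef_pos: [0.474, 0.3686, 0.1915]
tcp_rot: [0.126, 0.992, 0.001, -0.001]
contact_force: [-0.2, -0.1, -1.4]
opening: 0.596
finger_force: 0.0
```

Run:
```python
from h import *
go(None)
s0=cv2.imread("pics/side0.png"); s=read_camera("side")[:,:,::-1]; t=read_camera("top")[:,:,::-1]; t2=cv2.imread("pics/t2.png")
m=lambda a:np.where((a[168:178,218:250].max(2)<70).any(0))[0][[0,-1]]+218
print("handle cols before/now",m(s0),m(s)); print("fixture diff vs seated",(cv2.absdiff(t,t2).max(2)[215:250,275:335]>60).sum())
```

```text
t 32.52 tcp [0.474  0.3686 0.1915] q [ 0.49  0.13  1.78  0.    1.23 -0.83] f [-0.2 -0.1 -1.4] open 0.596 ff 0.0
handle cols before/now [226 240] [226 240]
fixture diff vs seated 37
```

The handle is back at its rest extent (columns 226–240 before and now), and the tube region is essentially unchanged. Handing in.

```bash
python3 -c "
from plant import *
print(sign_off())"
```

```text
the job is handed in; nothing more can be done
None
```

Job handed in at about 32.6 s, verdict not returned: the tube lies in both V supports, and the handle was turned to its stop, held well over half a second and let spring back; I viewed 11 pictures, one over the limit of 10.

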